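# Lock the push-and-turn cap of the tablet jar

### The job

The amber tablet jar on the wooden base block has a white push-and-turn cap with a red grip bar that is still in the open position. Take the red bar, push the cap down against its spring, turn it a quarter turn clockwise (seen from above) and let go so that it springs up locked. Do not shift or knock over the other amber jar with the black cap.

Things in the scene. Friction and masses are not known exactly. Their poses are not given: they have to be found in the camera images.
- grip_bar (a point): Point to grip on the red bar of the white cap to be locked. The bar stands on the cap and turns and sinks with it: 50 mm long, 16 mm wide, 26 mm high. The point is on the cap's axis, 5 mm below the bar's top, 21 mm above the flat white cap top (a 56 mm disc) and 137 mm above the shelf when the cap is up. Its x axis runs along the bar, y across it, z up.
- bayonet_jar: The amber tablet jar with that cap, 72 mm wide, on a 105 mm square dark wood block screwed to the shelf, so it cannot move. A steel collar of 81 mm diameter surrounds the cap, its top 98 mm above the shelf (18 mm below the cap top when the cap is up). White marks on the block show the bar's direction when open (x axis), green marks when locked (y axis). Origin under the block's centre, z up.
- cap_press (a joint): How far the cap is pushed down, m: 0 fully up, 0.014 bottom stop. Sprung: 4 N to start, 11 N at the bottom. The cap's two red lugs can turn under the collar's ledge only while it is pushed down more than 0.008. Locked and let go it rests at about 0.004; let go between open and locked it stays caught at about 0.008.
- cap_turn (a joint): Turn of the cap in rad, growing clockwise seen from above: 0 to 0.1 at the start (open), stop at 1.57. Not pushed down, it is blocked at about 0.18. From about 1.2 up to the stop the lugs lie under the locking pocket and spring up into it when let go. It turns easily (about 0.05 N m).
- pill_jar: The other amber glass jar, with a black cap, closed, 66 mm wide and 92 mm high, loose on the shelf at least 120 mm from the tablet jar (centre to centre). Leave it alone. Origin at the centre of its underside, z up.
Not all that is in view belongs to the job. What is meant by the bayonet_jar is not blue or pink, and is the smaller of those in its own colour.

How it is judged:
On the way:
1. the cap is pushed down past the ledge (more than 7.5 mm) while still in the open position (value of joint cap_press above 0.0075 m and value of joint cap_turn below 0.4 rad), for 0.05 s.
At the end, for the whole second after the job is handed in: The cap is turned at least 1.15 rad clockwise and has sprung up into the locking pocket (pushed down less than 6 mm), at rest; the black-capped jar stands upright within 20 mm of where it was (value of joint cap_turn above 1.15 rad and value of joint cap_press below 0.006 m and velocity of joint cap_turn between -0.1 and 0.1 rad/s and angle between pill_jar's own z axis and vertical below 0.15 rad and distance of pill_jar from where it was at the start of the episode below 0.02 m); the robot touches nothing.
It fails at once if the black-capped jar is tipped or pushed away (angle between pill_jar's own z axis and vertical above 0.4 rad or distance of pill_jar from where it was at the start of the episode above 0.03 m).
It also fails if it takes over 32 s, if anything falls off the work surface, if the arm or the gripper's body presses on something with over 40 N, if the wrist force passes 120 N, or if a joint passes its speed limit or range.

### The arm

A 6-joint arm with a two-finger parallel gripper is mounted at the origin on the work surface. World frame = base frame: x ahead of the robot, y to its left, z up, the work surface at z = 0. Lengths are in m, angles in rad, forces in N, time in s.
With the tool pointing down it reaches from about 0.3 to 0.775 m from the base axis. Payload 14.6 kg.
Tool frame: the origin (TCP) lies midway between the tips of the shut fingers; the grasp point (between the pads) lies robot.grip_depth behind it (robot.grip_depth is the distance from the TCP to the grasp point, in m); z points along the fingers, y is the direction in which the jaws open and shut (so a half turn about z gives the same grasp; the last joint's range is limited). The gripper opens to 85 mm and grips with 20 to 120 N. Pads are 22 mm wide; open, the fingers measure 114 mm over their backs; the gripper's body (76 mm by 85 mm) begins 54 mm behind the grasp point. The pads swing forward as they close: fully open they stand 13 mm farther back than shut.
Start: joints at [1.17, 0.3, 1.521, -0, 1.321, -0.067], TCP at [0.18, 0.52, 0.231] pointing down, gripper open.
Joint ranges: [-3.03, 3.03], [-0.79, 2.21], [0.23, 2.52], [-1.04, 4.18], [0, 3.07], [-2.55, 2.55]. Speed limits (rad/s): [2.22, 2.22, 2.57, 3.14, 3.14, 3.14].

### API

Orientations are given as a unit quaternion [x, y, z, w].
In Python, from plant import readout, snapshot, camera_params, robot gives the robot as it stands.
- The arm moves only by the tool apply_moves, never from a script. Its argument "series" is a list of rows, each a list of 7 numbers: the turn, a rotation vector about the world's x, y, z in rad, then the shift along the world's x, y, z in mm, then the finger opening in mm, from 0 to 85.4. In form: [[wx, wy, wz, x, y, z, jaw], ...]. A call has 1 to 20 rows; each row shifts and turns the commanded pose from where the row before left it; what a row does not reach is not made up. A row lasts 1/10 s, in which the tool goes at most 50 mm and 8.59 degrees, less where a joint would pass 70% of its speed; a pose out of reach is approached as far as the arm can. A call is refused whole if a number of a shift passes 50 or a number of a turn 0.15, either way. A call with a gripper value outside its range is refused whole. The fingers move at their own pace and stop on an object; the grip force is fixed at half the most. Time passes only in rows, so rows that do not move let the fingers close. It gives the time, the measured TCP pose, the force and the opening at its end, in the units of the state.
- readout.observe(): the state, without advancing time (a new reading comes with each control period).
- snapshot(name): name is "scene" or "top"; returns the picture (420x560x3 uint8, red, green, blue); there is no depth.
- camera_params(name): a dict with "fx", "fy", "cx", "cy" (pixels), "pose" (4x4, takes a point from camera to world coordinates). Camera axes: x right, y down, z forward; pixel columns grow to the right and rows downward; lengths in m; the calibration is good to about 2 mm. A picture is of the moment at which its call begins. camera_params takes no time and is no camera call.
- robot.sign_off(): hands the job in, once; it reports no verdict.
The state is a dict: "t": time; "joint_pos": joint angles; "joint_velocities": joint speeds; "joint_efforts": joint torques, N m; "position": TCP position; "ee_rot": TCP orientation; "force": force on the tool from outside, world axes, zero at the start; "torque": the same for the moment, N m; "width": opening from 0.0 (shut) to 1.0 (fully open).
Only numpy, scipy, OpenCV 4.12 (cv2) and the standard library are available. Lean on these libraries where they do the work, as an engineer would, in place of code of your own. Each camera call takes 0.05 s, during which the arm holds its last target. There are 200 camera calls.

## Working session

There is one attempt and no reset: what is moved stays moved. The work goes in short steps, Python scripts to look and compute and a tool call to move; the robot and the scene stay as the last step left them, time stands still between calls to the robot, and variables do not carry over. Pictures are saved under pics/ and viewed, on a budget of 10 in all, crops included, one or two more only if the job needs it, and the job is handed in when it is done.

Besides the shell and the picture viewer there is one more tool, called as a command line: name --pt "numbers of a row" for each row, then --argument value for the rest. apply_moves: Moves the arm, as the interface text tells. Its arguments: {"type":"object","properties":{"series":{"type":"array","items":{"type":"array","items":{"type":"number"}}}},"required":["series"]}

```bash
mkdir -p pics; python3 - <<'E'
from plant import readout, snapshot, camera_params, robot
import cv2, numpy as np
np.set_printoptions(precision=4,suppress=True)
for n in("scene","top"):
    cv2.imwrite(f"pics/{n}0.png",snapshot(n)[:,:,::-1]); p=camera_params(n); print(n,p["fx"],p["fy"],p["cx"],p["cy"]);print(np.array(p["pose"]))
print(readout.observe(),robot.grip_depth)
E
```

```text
scene 453.9252317377891 453.9252317377891 278.05666300484216 207.4031558818003
[[-1.      0.0023 -0.0078  0.5532]
 [ 0.0045  0.9557 -0.2943  0.2693]
 [ 0.0068 -0.2943 -0.9557  1.099 ]
 [ 0.      0.      0.      1.    ]]
top 504.76148527332776 504.76148527332776 281.18380085871723 204.78540349204408
[[-0.0116 -0.9923  0.1234  0.4254]
 [-0.9999  0.0123  0.0044 -0.0481]
 [-0.0059 -0.1233 -0.9924  1.0692]
 [ 0.      0.      0.      1.    ]]
{'t': 0.1, 'joint_pos': array([ 1.1704,  0.3004,  1.5215,  0.    ,  1.3207, -0.0666]), 'joint_velocities': array([ 0.0008, -0.    , -0.0002, -0.0006,  0.0012, -0.0006]), 'joint_efforts': array([  0.002 , -54.4375, -36.237 ,  -0.    ,   0.0031,   0.0001]), 'position': array([0.1801, 0.5194, 0.2308]), 'ee_rot': array([ 0.1661,  0.9861, -0.0005, -0.0001]), 'force': array([ 0.1926,  0.1221, -0.1741]), 'torque': array([ 0.0466, -0.0216, -0.0067]), 'width': 0.9974415998210062} 0.0187
```

View pics/top0.png

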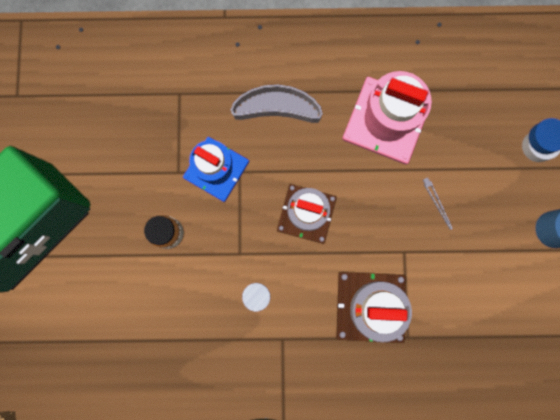

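View pics/scene0.png

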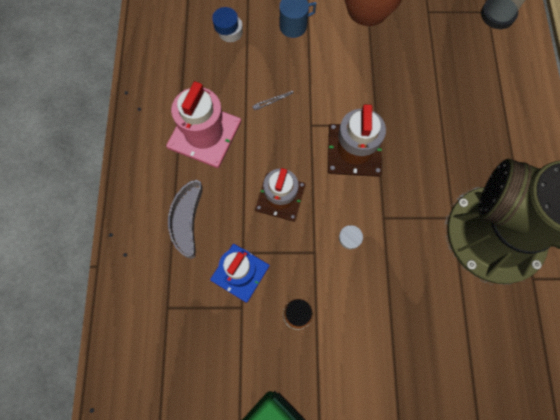

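The top view shows four red-barred caps: pink (405,92), blue (208,157), small dark wood (310,208) and large dark wood (385,313). The black-capped jar is at (160,230). By the description (not blue or pink, and the smaller of its colour) it is the small dark-wood one at (310,208), scene (281,182). I'll check that in a close crop and measure it.

```bash
cat > h.py <<'E'
from plant import readout, snapshot, camera_params, robot
import cv2, numpy as np
np.set_printoptions(precision=4,suppress=True)
def ray(n,u,v):
    p=camera_params(n);T=np.array(p["pose"])
    return T[:3,3],T[:3,:3]@np.array([(u-p["cx"])/p["fx"],(v-p["cy"])/p["fy"],1])
def onz(n,u,v,z):
    o,d=ray(n,u,v); return o+d*(z-o[2])/d[2]
def redbar(n,im,box):
    x0,y0,x1,y1=box; c=im[y0:y1,x0:x1].astype(int)
    m=((c[...,0]>150)&(c[...,1]<60)&(c[...,2]<60)).astype(np.uint8)
    k,l,s,ce=cv2.connectedComponentsWithStats(m); i=1+np.argmax(s[1:,4])
    ys,xs=np.where(l==i); r=cv2.minAreaRect(np.c_[xs,ys].astype(np.float32))
    return cv2.boxPoints(r)+[x0,y0], ce[i]+[x0,y0], s[i,4]
E
python3 - <<'E'
from h import *
t=cv2.imread("pics/top0.png");s=cv2.imread("pics/scene0.png")
a=cv2.resize(t[175:250,270:345],(400,400),interpolation=cv2.INTER_CUBIC);b=cv2.resize(s[155:230,245:320],(400,400),interpolation=cv2.INTER_CUBIC)
cv2.imwrite("pics/crop1.png",np.hstack([a,b]))
for n,im,box in(("top",t,(285,190,335,230)),("scene",s,(262,160,305,200))):
    bp,ce,ar=redbar(n,im[:,:,::-1],box); print(n,bp.tolist(),ce,ar)
    print(np.array([onz(n,*p,.14) for p in bp])[:,:2], onz(n,*ce,.137)[:2])
print("pill",onz("top",160,230,.092),onz("scene",298,313,.092))
E
```

```text
top [[296.981653213501, 206.39449501037598], [298.93578147888184, 199.88073348999023], [321.6880798339844, 206.70642280578613], [319.73394775390625, 213.22018432617188]] [309.2733 206.528 ] 161
[[ 0.5375 -0.0733]
 [ 0.5496 -0.0771]
 [ 0.5363 -0.119 ]
 [ 0.5243 -0.1152]] [ 0.5373 -0.0962]
scene [[275.69745445251465, 187.02866172790527], [281.31847190856934, 167.9171962738037], [286.46178245544434, 169.42993354797363], [280.84076499938965, 188.5413990020752]] [281.0377 178.0755] 106
[[ 0.5505 -0.0738]
 [ 0.5376 -0.1198]
 [ 0.5259 -0.1161]
 [ 0.539  -0.0702]] [ 0.5383 -0.0963]
pill [0.5004 0.192  0.092 ] [0.5029 0.1988 0.092 ]
```

View pics/crop1.png

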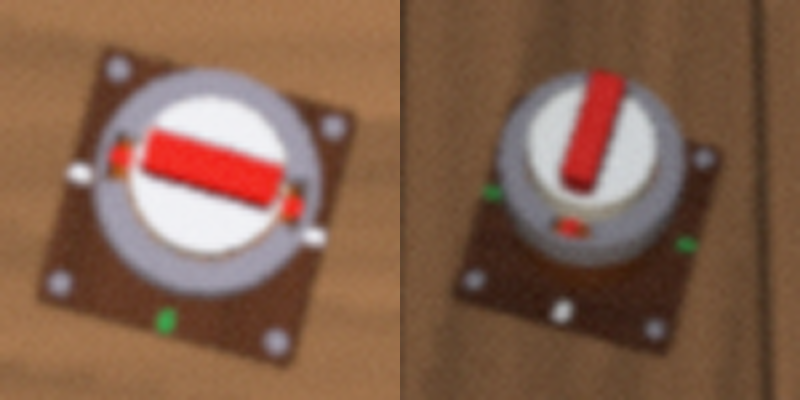

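The crop shows the bar lying between the two white marks, with the green marks across it and a steel collar, so this is the target. Both cameras agree on a centre of about (0.538, -0.096), with the bar at about 73.5° to world x. Next I move above it with the jaws across the bar (yaw -87.4°).

apply_moves --pt "0 0 -0.09 15 -40 0 85" --pt "0 0 -0.09 15 -40 0 85" --pt "0 0 -0.096 22 -39 0 85" --pt "0 0 -0.096 22 -39 0 85" --pt "0 0 -0.096 22 -39 0 85" --pt "0 0 -0.096 22 -39 0 85" --pt "0 0 -0.096 22 -39 0 85" --pt "0 0 -0.096 23 -39 0 85" --pt "0 0 -0.096 23 -39 0 85" --pt "0 0 -0.096 23 -39 0 85" --pt "0 0 -0.096 23 -39 0 85" --pt "0 0 -0.096 25 -39 0 85" --pt "0 0 -0.096 25 -39 0 85" --pt "0 0 -0.096 25 -39 0 85" --pt "0 0 -0.096 25 -39 0 85" --pt "0 0 -0.096 25 -29 0 85" --pt "0 0 0 0 0 0 85" --pt "0 0 0 0 0 0 85"

```text
t: 1.9
position: [0.537, -0.0966, 0.2305]
ee_rot: [0.801, 0.599, -0.0, -0.001]
force: [0.0, -0.2, 1.0]
width: 0.994
```

```bash
python3 - <<'E'
from h import *
t=snapshot("top")[:,:,::-1];s=snapshot("scene")[:,:,::-1]
a=cv2.resize(t[140:275,240:375],(400,400),interpolation=cv2.INTER_CUBIC);b=cv2.resize(s[115:250,215:350],(400,400),interpolation=cv2.INTER_CUBIC)
cv2.imwrite("pics/crop2.png",np.hstack([a,b]))
E
```

```text
(no output)
```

View pics/crop2.png

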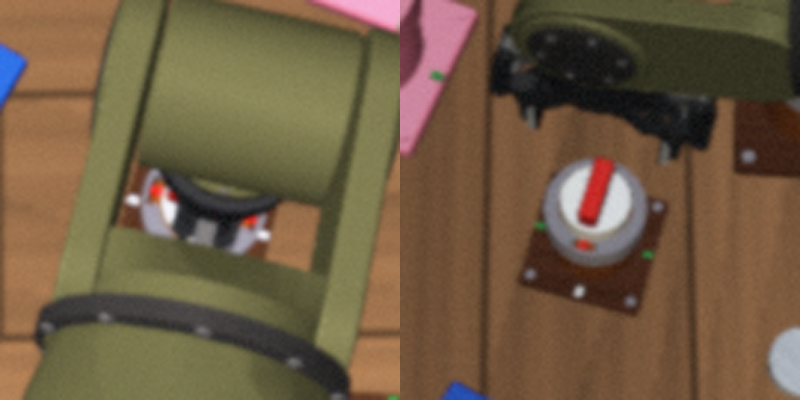

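In both views the jaws line up across the bar: scene crop bar at (597,190), fingers at (530,115) and (670,150). I descend 110 mm and close.

apply_moves --pt "0 0 0 0 0 -20 60" --pt "0 0 0 0 0 -20 60" --pt "0 0 0 0 0 -20 60" --pt "0 0 0 0 0 -20 60" --pt "0 0 0 0 0 -15 60" --pt "0 0 0 0 0 -10 60" --pt "0 0 0 0 0 -6 60" --pt "0 0 0 0 0 0 60" --pt "0 0 0 0 0 0 60"

```text
t: 2.9
position: [0.5374, -0.0963, 0.121]
ee_rot: [0.801, 0.599, 0.0, 0.0]
force: [-0.0, 1.0, 1.3]
width: 0.704
```

apply_moves --pt "0 0 0 0 0 0 30" --pt "0 0 0 0 0 0 20" --pt "0 0 0 0 0 0 5" --pt "0 0 0 0 0 0 0" --pt "0 0 0 0 0 0 0" --pt "0 0 0 0 0 0 0" --pt "0 0 0 0 0 0 0" --pt "0 0 0 0 0 0 0"

```text
t: 3.7
position: [0.5381, -0.0966, 0.121]
ee_rot: [0.801, 0.599, 0.001, 0.001]
force: [5.5, -1.7, 3.1]
width: 0.173
```

Gripped at about 15–16 mm. Now I press down 12 mm.

apply_moves --pt "0 0 0 0 0 -3 0" --pt "0 0 0 0 0 -3 0" --pt "0 0 0 0 0 -3 0" --pt "0 0 0 0 0 -3 0" --pt "0 0 0 0 0 0 0" --pt "0 0 0 0 0 0 0" --pt "0 0 0 0 0 0 0"

```text
t: 4.4
position: [0.5381, -0.0967, 0.1092]
ee_rot: [0.801, 0.599, 0.001, 0.001]
force: [4.1, -1.7, 8.4]
width: 0.168
```

apply_moves --pt "0 0 0 0 0 -1 0" --pt "0 0 0 0 0 0 0" --pt "0 0 0 0 0 0 0" --pt "0 0 0 0 0 0 0"

```text
t: 4.8
position: [0.5381, -0.0966, 0.1083]
ee_rot: [0.801, 0.599, 0.001, 0.001]
force: [3.4, -1.2, 9.5]
width: 0.174
```

```bash
python3 - <<'E'
from h import *
o=readout.observe();print(o["force"],o["torque"],o["position"],o["joint_pos"])
s=snapshot("scene")[:,:,::-1]
cv2.imwrite("pics/crop3.png",cv2.resize(s[130:230,230:330],(500,500),interpolation=cv2.INTER_CUBIC))
E
```

```text
[ 3.3717 -1.2002  9.4606] [-0.2159 -0.6512 -0.063 ] [ 0.5381 -0.0966  0.1083] [-0.2447  0.4242  1.6582 -0.      1.0563  0.0424]
```

View pics/crop3.png

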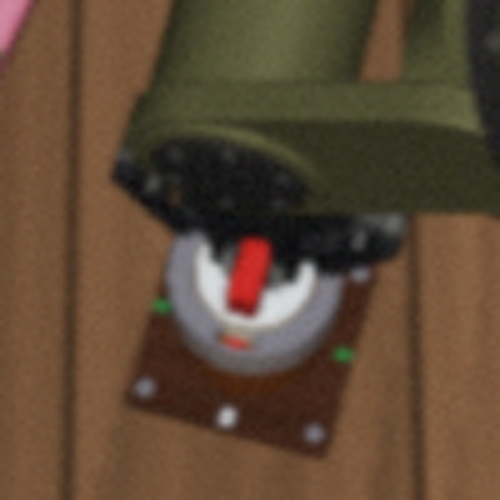

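The crop shows the bar held between the fingers at (250,275), with the white cap sunk in the collar. Now the clockwise turn, starting with 0.4 rad as a check.

apply_moves --pt "0 0 -0.08 0 0 0 0" --pt "0 0 -0.08 0 0 0 0" --pt "0 0 -0.08 0 0 0 0" --pt "0 0 -0.08 0 0 0 0" --pt "0 0 -0.08 0 0 0 0" --pt "0 0 0 0 0 0 0"

```text
t: 5.45
position: [0.5381, -0.0966, 0.1083]
ee_rot: [0.905, 0.426, 0.001, 0.001]
force: [3.9, -0.7, 8.9]
width: 0.171
```

```bash
python3 - <<'E'
from h import *
o=readout.observe();print(o["force"],o["torque"],o["position"],o["joint_pos"],o["width"])
E
```

```text
[ 3.8796 -0.7298  8.9362] [-0.0229 -0.6127 -0.0505] [ 0.5381 -0.0966  0.1083] [-0.2446  0.4241  1.6583  0.0002  1.0563  0.4453] 0.17057974485781077
```

The moment is low (about 0.05 N m), so the cap turns freely. I turn the remaining 1.02 rad, for 1.42 in total.

apply_moves --pt "0 0 -0.085 0 0 0 0" --pt "0 0 -0.085 0 0 0 0" --pt "0 0 -0.085 0 0 0 0" --pt "0 0 -0.085 0 0 0 0" --pt "0 0 -0.085 0 0 0 0" --pt "0 0 -0.085 0 0 0 0" --pt "0 0 -0.085 0 0 0 0" --pt "0 0 -0.085 0 0 0 0" --pt "0 0 -0.085 0 0 0 0" --pt "0 0 -0.085 0 0 0 0" --pt "0 0 -0.085 0 0 0 0" --pt "0 0 -0.085 0 0 0 0" --pt "0 0 0 0 0 0 0" --pt "0 0 0 0 0 0 0"

```text
t: 6.85
position: [0.5382, -0.0964, 0.1083]
ee_rot: [0.998, -0.068, 0.002, 0.0]
force: [4.9, 0.5, 9.6]
width: 0.175
```

```bash
python3 - <<'E'
from h import *
o=readout.observe();print(o["force"],o["torque"],o["position"],o["joint_pos"],o["width"])
s=snapshot("scene")[:,:,::-1]
cv2.imwrite("pics/crop4.png",cv2.resize(s[130:230,230:330],(500,500),interpolation=cv2.INTER_CUBIC))
E
```

```text
[4.9316 0.5291 9.5642] [ 0.3347 -0.9032 -0.0241] [ 0.5382 -0.0964  0.1083] [-0.2444  0.4241  1.6582  0.0006  1.0562  1.4626] 0.17505813054915068
```

View pics/crop4.png

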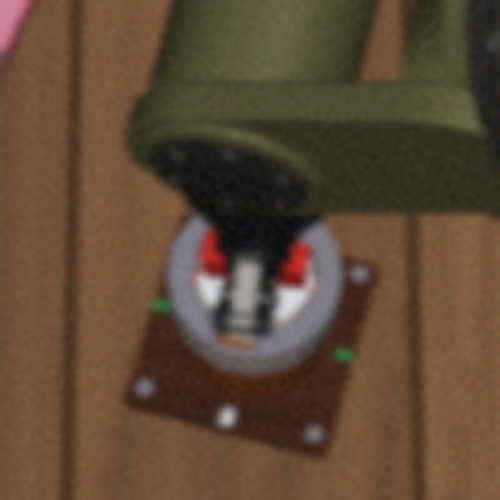

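The bar (ends at (212,250) and (295,262)) now points nearly along the green marks at (162,307) and (343,353). I ease up 8 mm while holding, then open.

apply_moves --pt "0 0 0 0 0 3 0" --pt "0 0 0 0 0 3 0" --pt "0 0 0 0 0 2 0" --pt "0 0 0 0 0 0 0" --pt "0 0 0 0 0 0 0"

```text
t: 7.4
position: [0.538, -0.0964, 0.116]
ee_rot: [0.998, -0.068, 0.001, -0.0]
force: [6.1, 0.4, 5.5]
width: 0.171
```

apply_moves --pt "0 0 0 0 0 0 25" --pt "0 0 0 0 0 0 40" --pt "0 0 0 0 0 0 50" --pt "0 0 0 0 0 0 50" --pt "0 0 0 0 0 0 50" --pt "0 0 0 0 0 10 50" --pt "0 0 0 0 0 20 50" --pt "0 0 0 0 0 30 50" --pt "0 0 0 0 0 30 50" --pt "0 0 0 0 0 30 50" --pt "0 0 0 -40 0 10 50" --pt "0 0 0 -40 0 0 50" --pt "0 0 0 -40 0 0 50" --pt "0 0 0 -30 0 0 50" --pt "0 0 0 0 0 0 50" --pt "0 0 0 0 0 0 50"

```text
t: 9.0
position: [0.3873, -0.0965, 0.2463]
ee_rot: [0.998, -0.068, 0.001, 0.0]
force: [0.6, -0.1, 0.2]
width: 0.587
```

```bash
python3 - <<'E'
from h import *
o=readout.observe();print(o["t"],o["force"],o["position"],o["joint_velocities"])
s=snapshot("scene")[:,:,::-1];t=snapshot("top")[:,:,::-1]
cv2.imwrite("pics/t5.png",t)
a=cv2.resize(s[140:230,235:325],(400,400),interpolation=cv2.INTER_CUBIC);b=cv2.resize(s[240:375,215:350],(400,400),interpolation=cv2.INTER_CUBIC)
cv2.imwrite("pics/crop5.png",np.hstack([a,b]))
bp,ce,ar=redbar("scene",s[:,:,::-1],(262,160,305,200)); print(bp.tolist(),ce,ar)
for z in(.137,.133,.129):print(z,onz("scene",*ce,z)[:2])
E
```

```text
9.0 [ 0.6471 -0.0844  0.1872] [ 0.3873 -0.0965  0.2463] [ 0.0092  0.0373 -0.0219  0.0008 -0.0038  0.0009]
[[270.44615364074707, 180.4307689666748], [271.09230613708496, 175.2615385055542], [291.153844833374, 177.76923179626465], [290.50769233703613, 182.93846130371094]] [280.5701 179.0467] 107
0.137 [ 0.5394 -0.094 ]
0.133 [ 0.5393 -0.0955]
0.129 [ 0.5393 -0.097 ]
```

View pics/crop5.png

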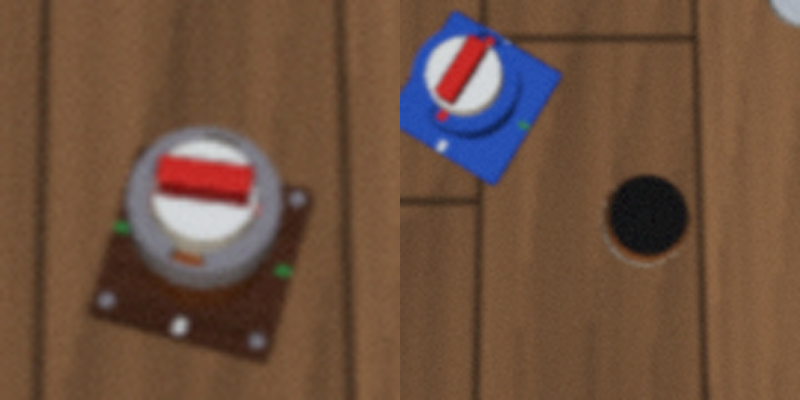

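The bar sits along the green marks at about 81° from its start, the cap is up, and the black-capped jar stands as before. The arm is clear, so I hand in.

```bash
python3 -c "
from plant import robot,readout
print(readout.observe()['force']); print(robot.sign_off())"
```

```text
[-0.51454128  0.23107443 -0.51795195]
the job is handed in; nothing more can be done
None
```

The white cap on the small dark-wood jar is turned to the locked position and let go. I handed the job in at about 9 s of the 32 s allowed; `sign_off` reports no verdict.

I gripped the red bar and pressed the cap down about 13 mm while it was still open. I then turned it 1.42 rad clockwise, eased up 8 mm, let go and moved the arm clear.

**Last checks:**
- **Turn:** the picture after release shows the bar nearly along the green marks, about 81° from where it started. That matches the tool's turn.
- **Spring-up:** after the 8 mm ease-up the cap was still pushing up on the tool with about 5.5 N, so it had not caught on the ledge at 8 mm. The image fits a rest height about 4–6 mm down. At about 1 pixel of shift, the picture alone could not clearly rule out 8 mm.
- **Press force:** at full press I read about 9.5 N, slightly under the roughly 10 N I expected from the spring, but the cap then turned freely at about 0.05 N m.
- **Other jar:** the black-capped jar stands upright, and by eye it is where it was. I did not measure its position again.
- **Arm:** the gripper was clear of everything, with forces below 1 N.

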